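Take the next dark plug from the gravity feeder to the drilling cradle

TASK

From the gravity feeder that holds the dark walnut plugs, take the plug lying at the lower stop, so that the next one rolls down to the stop in its place. Lay it lengthwise and centred in the V of the drilling cradle, setting it down rather than dropping it, and let go.

Things in the scene. Friction and masses are not known exactly. Their poses are not given: they have to be found in the camera images.
- dark_plug_1: Turned dark walnut cylinder, 36 mm diameter, 50 mm long, 40 g. Origin at its centre, y along its length. Lies level across the dark feeder's track (along the feeder's y) against the lower stop, touched uphill by the next plug, so grip it from above by its two flat ends: both overhang the 40 mm wide track and lip by 5 mm, with free space beside and below down to a 10 mm base board.
- dark_plug_2: The next plug, an identical dark cylinder (origin at its centre, y along its length) touching the first uphill; a third lies behind. Both are loose and roll down by themselves when the plug at the stop is lifted out. They lie between low side walls (22 mm above the track floor, 64 mm over all) that begin 28 mm uphill of the first plug's centre.
- dark_feeder_stop (a point): Centre of a plug resting at the dark feeder's stop, 63 mm above the bench. Fixed plywood track, 74 x 190 mm, sloping 12 degrees down towards the robot to a 16 mm high aluminium lip. Axes: x level, pointing up-track, away from the robot; y across the track; z up. An identical feeder beside it, on either side, holds three light beech plugs and is not part of the job.
- cradle_seat (a point): Centre of a plug lying centred in the cradle's V, 65 mm above the bench. Fixed steel V-block, 60 mm wide, on a plywood board 110 x 90 x 12 mm, to the robot's left. The 90 degree V opens upward; its groove runs along y (the plug's length goes along y, either way round) and is 34 mm long, so the plug's ends overhang by 8 mm each; jaws 61 mm high. x across the groove, z up.
Things that resemble listed ones, but are neither listed nor needed, are in the scene too. What is shaped like the dark_plug_1 but turquoise is not meant.

How it is judged (in metres and radians):
On the way:
1. the dark plug has been taken away from the stop and the next dark plug has rolled to the stop (distance between dark_plug_1 and dark_feeder_stop above 0.07 m and distance between dark_plug_2 and dark_feeder_stop below 0.012 m and linear speed of dark_plug_2 below 0.03 m/s), for 0.2 s.
At the end, for the whole second after the job is handed in: The first dark plug lies at rest in the V of the cradle: its centre within 15 mm of the seat point horizontally and 8 mm in height, its length within 0.2 rad (11 degrees) of the groove. The next dark plug rests at the feeder's stop, its centre within 12 mm of the stop point (horizontal distance between dark_plug_1 and cradle_seat below 0.015 m and z of dark_plug_1 in the frame of cradle_seat between -0.008 and 0.008 m and angle between the y axis of dark_plug_1 and the y axis of cradle_seat, either way round below 0.2 rad and linear speed of each of dark_plug_1, dark_plug_2 below 0.03 m/s and distance between dark_plug_2 and dark_feeder_stop below 0.012 m); the robot touches nothing.
It fails at once if the plug is dropped: let go over the cradle more than 35 mm above its seat (contact force between dark_plug_1 and the fingers below 0.05 N and horizontal distance between dark_plug_1 and cradle_seat below 0.05 m and z of dark_plug_1 in the frame of cradle_seat above 0.035 m).
It also fails if it takes over 35 s, if anything falls off the work surface, if the arm or the gripper's body presses on something with over 40 N, if the wrist force passes 120 N, or if a joint passes its speed limit or range.

ROBOT

A 6-joint arm with a two-finger parallel gripper is mounted at the origin on a cart in front of the work surface, level with it; the furniture and walls round the work are solid. World frame = base frame: x ahead of the robot, y to its left, z up, the work surface at z = 0. Lengths are in m, angles in degrees, forces in N, time in s.
With the tool pointing down it reaches from about 0.4 to 0.825 m from the base axis. Payload 7 kg.
Tool frame: the origin (TCP) lies on the front face of the gripper's body, between the roots of the fingers; the fingertips stand 66 mm ahead of it and the grasp point (between the pads) lies 47 mm ahead of it; z points along the fingers, y is the line along which they close (so a half turn about z gives the same grasp; the last joint's range is limited). The gripper opens to 88 mm and grips with 3 to 60 N. Pads are 19 mm wide; open, the fingers measure 130 mm over their backs; the gripper's body (78 mm by 193 mm) begins 47 mm behind the grasp point.
Start: joints at [-60.384, 20.546, 0.682, 0, -70.136, -16.507], TCP at [0.153, -0.657, 0.292] pointing down, gripper open.
Joint ranges: [-176.03, 176.03], [-82.01, 121.73], [-58.28, 71.71], [-173.87, 95.51], [-174.79, -0.11], [-173.66, 173.66]. Speed limits (degrees/s): [136.94, 136.94, 172.46, 180, 180, 180].

INTERFACE

Orientations are given as [roll, pitch, yaw] about the fixed x, y, z axes, in that order (R = Rz(yaw) Ry(pitch) Rx(roll)).
In Python, from plant import ctrl gives the robot as it stands.
- The arm moves only by the tool send_rows, never from a script. Its argument "deltas" is a list of rows, each a list of 2 entries, a list of its own where there are three numbers: the shift along the tool's x, y, z each as a share of 800 mm, from -1 to 1, then the turn about the tool's z as a share of 90 degrees, from -1 to 1. A call has exactly 5 rows; each row is the pose to reach, as a shift and turn from the pose commanded when the call began, along the tool's axes at that moment; what a row does not reach only later rows make up. A row lasts 1/12 s, in which the tool goes at most 41.7 mm and 7.16 degrees, less where a joint would pass 70% of its speed; a pose out of reach is approached as far as the arm can. A call with a number of a shift or a turn outside -1 to 1 is refused whole. A call with a gripper value outside its range is refused whole. "gripper" is the opening, from 0 (shut) to 1 (fully open), set as the call begins (left out, the last holds). The fingers move at their own pace and stop on an object; the grip force is fixed at half the most. Time passes only in rows, so rows that repeat a pose let the fingers close, or fill a call up. It gives the time, the measured TCP pose, the force, the opening and the grip force at its end, in the units of the state.
- ctrl.get_obs(): the state, without advancing time (a new reading comes with each control period).
- ctrl.snapshot(name): name is "scene" or "top" or "wrist"; returns a dict with "color" (420x560x3 uint8, red, green, blue), "vertical_fov" (degrees; the focal length in pixels is half the picture's height over the tangent of half this angle, whatever the lens; pixels are square), "cx", "cy" (the principal point, pixels), "rvec" (rotation vector, rad) and "tvec" (3), from world to camera coordinates, as OpenCV has them. Camera axes: x right, y down, z forward; pixel columns grow to the right and rows downward; lengths in m; the calibration is good to about 2 mm. The wrist camera is an equidistant fisheye: a pixel r from the principal point sees the ray r / f radians off the axis. A picture is of the moment at which its call begins. There is no depth.
- ctrl.close_job(): hands the job in; it is judged then, once.
Trained networks look in a picture, given as the dict that the camera call returned (one of the last four; its "shot" number tells which), for a name from the list of things; names that differ only in an ending like _2 or _b are one class to them, and where a whole thing is asked for, a point or a joint stands for the part that bears it (a point fixed in the world has none). Each returns a list of dicts, best first, with "conf" (0 to 1); they miss things now and then, are a little off and sometimes report something else, mostly with a low value. They report only what shows in the picture. A call takes as long as a camera call. They do not tell look-alikes from the thing itself.
- ctrl.boxes_of(picture, thing): "xy" ([column, row] as shares, 0 to 1, of the picture: columns of its width, rows of its height, amid what is visible of it).
- ctrl.cut_out(picture, thing): "pixels" (420x560 bool, what is visible of it) and "xy" ([column, row] as shares, 0 to 1, of the picture: columns of its width, rows of its height, amid what is visible of it).
The state is a dict: "clock": time; "joint_pos": joint angles; "qvel": joint speeds; "tau": joint torques, N m; "tool_pos": TCP position; "orientation": TCP orientation; "force": force on the tool from outside, world axes, zero at the start; "moment": the same for the moment, N m; "opening": finger opening in m; "gripper_force": force on a finger pad.
Only numpy, scipy, OpenCV 4.12 (cv2) and the standard library are available. Lean on these libraries where they do the work, as an engineer would, in place of code of your own. Each camera call takes 0.05 s, during which the arm holds its last target. There are 200 camera calls.

## Working session

There is one attempt and no reset: what is moved stays moved. The work goes in short steps, Python scripts to look and compute and a tool call to move; the robot and the scene stay as the last step left them, time stands still between calls to the robot, and variables do not carry over. Pictures are saved under pics/ and viewed, at most 10 in all, crops included, and the job is handed in when it is done.

Besides the shell and the picture viewer there is one more tool, called after ">>>" by a JSON object that holds its "fn" and its "kwargs", one argument or row to a line. send_rows: Moves the arm, as the interface text tells. Shift numbers are shares of 800 mm and turn numbers shares of 90 degrees, none past 1 either way. Its arguments: {"type":"object","properties":{"deltas":{"type":"array","items":{"type":"array"}},"gripper":{"type":"number"}},"required":["deltas"]}

```bash
ls; mkdir -p pics
cat > h.py <<'E'
import numpy as np, cv2, pickle
from scipy.spatial.transform import Rotation as R
def ray(s,px):
    f=210/np.tan(np.radians(s["vertical_fov"])/2)
    d=np.array([px[0]-s["cx"],px[1]-s["cy"]])/f
    Rm=cv2.Rodrigues(np.array(s["rvec"],float))[0]; t=np.array(s["tvec"],float).ravel()
    if s.get("name")=="wrist":
        r=np.linalg.norm(d); v=np.r_[d/max(r,1e-9)*np.sin(r),np.cos(r)]
    else: v=np.r_[d,1]; v/=np.linalg.norm(v)
    return -Rm.T@t, Rm.T@v
def at_z(s,px,z):
    o,v=ray(s,px); return o+v*(z-o[2])/v[2]
def tri(rs):
    A=sum(np.eye(3)-np.outer(v,v) for o,v in rs); b=sum((np.eye(3)-np.outer(v,v))@o for o,v in rs)
    p=np.linalg.solve(A,b); return p,[np.linalg.norm((np.eye(3)-np.outer(v,v))@(p-o)) for o,v in rs]
def shot(c,n,png=None):
    s=c.snapshot(n); s["name"]=n
    if png: cv2.imwrite("pics/"+png,s["color"][:,:,::-1])
    return s
E
cat > a.py <<'E'
from h import *
from plant import ctrl
for n in ["scene","top","wrist"]:
    s=shot(ctrl,n,n+"0.png"); print(n,s["vertical_fov"],s["cx"],s["cy"],ray(s,(280,210)))
    for th in ["dark_plug_1","dark_feeder_stop","cradle_seat"]:
        for d in ctrl.boxes_of(s,th):
            p=np.array(d["xy"])*[560,420]; print(th,round(d["conf"],2),p.round(1),at_z(s,p,.063).round(3), s["color"][int(p[1]),int(p[0])])
o=ctrl.get_obs();print(o["clock"],o["tool_pos"],o["orientation"],o["opening"],o["force"])
E
python3 a.py; cd pics; python3 -c "
import cv2,numpy as np
a=[cv2.imread(n+'0.png') for n in ('scene','top')]
print(a[0].shape)"
```

```text
pics
scene 54.90175549306334 272.6216125458102 202.25915793091778 (array([-0.1276312 ,  0.63305551,  0.47347592]), array([ 0.63065348, -0.63140847, -0.45122004]))
dark_plug_1 0.7 [318.5 181.5] [ 0.497 -0.132  0.063] [92 54 34]
dark_plug_1 0.61 [306.4 177. ] [ 0.539 -0.132  0.063] [76 43 27]
dark_plug_1 0.54 [350.1 216.1] [ 0.322 -0.035  0.063] [ 11 120 111]
dark_feeder_stop 0.81 [296.  194.6] [ 0.479 -0.029  0.063] [111  94  61]
cradle_seat 0.8 [167.  277.1] [0.395 0.375 0.063] [43 43 43]
top 53.398192152991406 284.17505321033894 204.2669246344455 (array([0.31609218, 0.09215149, 0.91584305]), array([ 0.16181697,  0.01762236, -0.98666343]))
dark_plug_1 0.76 [389.6 196.6] [ 0.49  -0.12   0.063] [67 43 28]
dark_plug_1 0.73 [395.6 180.2] [ 0.525 -0.133  0.063] [65 39 25]
dark_plug_1 0.73 [383.8 250.7] [ 0.378 -0.106  0.063] [ 63 130 118]
dark_feeder_stop 0.98 [389.  157.9] [ 0.573 -0.12   0.063] [50 32 24]
cradle_seat 0.81 [180.8 205.9] [0.459 0.313 0.063] [103  95  88]
wrist 65.70646984690485 278.8585125097548 221.5697779681507 (array([ 0.07819506, -0.67535225,  0.38430766]), array([ 0.24631945,  0.06146238, -0.96723787]))
0.6 [ 0.15307491 -0.65740062  0.29219798] [-1.79997110e+02  7.40491561e-04 -1.66890239e+02] 0.08760425094910491 [0.41974879 0.57348096 0.34519908]
(420, 560, 3)
```

View pics/top0.png

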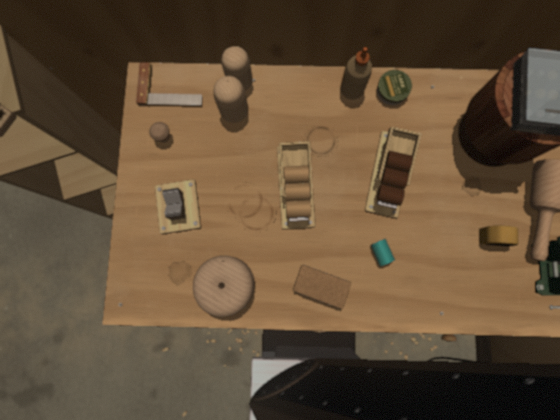

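View pics/scene0.png

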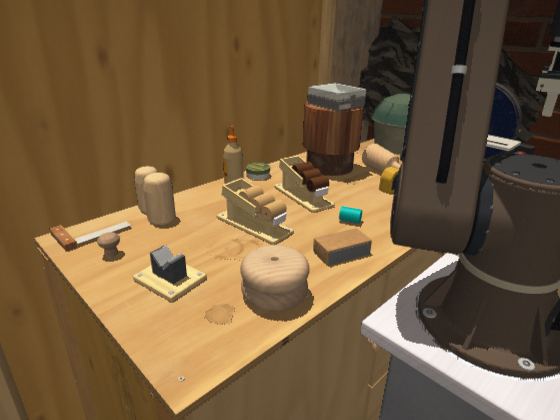

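The top view shows the dark feeder, with the stop plug at about (390,196) and its track running up and slightly right. The V cradle is at (175,204), and the light feeder is at (296,190). The scene view agrees. The turquoise piece at (384,250) is the decoy. I'll approach the dark feeder now.

>>> {"fn": "send_rows", "kwargs": {
  "deltas": [
    [[-0.05, 0.055, -0.02], 0.07],
    [[-0.085, 0.095, -0.04], 0.14],
    [[-0.12, 0.135, -0.05], 0.2],
    [[-0.155, 0.172, -0.06], 0.25],
    [[-0.19, 0.21, -0.06], 0.28]
  ],
  "gripper": 1.0
}}

```text
clock: 1.02
tool_pos: [0.2517, -0.4792, 0.3397]
orientation: [-179.9, 0.1, 167.6]
force: [2.0, 0.1, 1.2]
opening: 0.0876
gripper_force: 0.0
```

```bash
cat > go.py <<'E'
import sys; from h import *
from plant import ctrl
o=ctrl.get_obs(); x,y,z,yaw=map(float,sys.argv[1:5])
Rm=R.from_euler("xyz",o["orientation"],degrees=True).as_matrix()
d=Rm.T@(np.array([x,y,z])-o["tool_pos"])/.8
t=-((yaw-o["orientation"][2]+180)%360-180)/90
print("pos",np.round(o["tool_pos"],4),np.round(o["orientation"],2),"t",round(o["clock"],2),"delta",d.round(4),"turn",round(t,4),"rows",np.linalg.norm(d)*.8/.0417)
E
python3 go.py .45 -.12 .32 168
```

```text
pos [ 0.2517 -0.4792  0.3397] [-1.7992e+02  9.0000e-02  1.6763e+02] t 1.02 delta [-0.1459  0.4917  0.0241] turn -0.0042 rows 9.850249595609629
```

>>> {"fn": "send_rows", "kwargs": {
  "deltas": [
    [[-0.015, 0.049, 0.0], 0],
    [[-0.03, 0.098, 0.0], 0],
    [[-0.045, 0.147, 0.0], 0],
    [[-0.06, 0.196, 0.0], 0],
    [[-0.075, 0.245, 0.005], 0]
  ]
}}

```text
clock: 1.43
tool_pos: [0.3515, -0.2996, 0.3353]
orientation: [-180.0, 0.1, 167.9]
force: [1.6, -0.7, 0.2]
opening: 0.0876
gripper_force: 0.0
```

>>> {"fn": "send_rows", "kwargs": {
  "deltas": [
    [[-0.015, 0.049, 0.0], 0],
    [[-0.03, 0.098, 0.01], 0],
    [[-0.045, 0.147, 0.015], 0],
    [[-0.06, 0.196, 0.02], 0],
    [[-0.07, 0.24, 0.02], 0]
  ]
}}

```text
clock: 1.85
tool_pos: [0.4464, -0.1229, 0.3179]
orientation: [180.0, 0.0, 167.9]
force: [1.0, -0.8, -0.2]
opening: 0.0876
gripper_force: 0.0
```

```bash
cat > w.py <<'E'
import sys; from h import *
from plant import ctrl
s=shot(ctrl,"wrist",sys.argv[1]+".png"); pickle.dump(s,open(sys.argv[1]+".pkl","wb"))
for th in sys.argv[2:]:
    for d in ctrl.cut_out(s,th):
        p=np.array(d["xy"])*[560,420]; m=d["pixels"]; r=cv2.minAreaRect(cv2.findNonZero(m.astype(np.uint8)))
        print(th,round(d["conf"],2),p.round(1),at_z(s,p,.063).round(4),s["color"][m].mean(0).round(),np.array(cv2.boxPoints(r)).round(1).tolist())
o=ctrl.get_obs();print(o["clock"],np.round(o["tool_pos"],4),np.round(o["orientation"],2))
E
python3 w.py w1 dark_plug_1 dark_feeder_stop
```

```text
dark_plug_1 0.92 [290.8 268. ] [ 0.532  -0.1267  0.063 ] [74. 49. 34.] [[267.0, 253.0], [312.0, 253.0], [312.0, 284.0], [267.0, 284.0]]
dark_plug_1 0.9 [272.5 131.3] [ 0.3748 -0.1144  0.063 ] [33. 77. 71.] [[249.1999969482422, 124.5999984741211], [273.5, 106.4000015258789], [300.20001220703125, 141.89999389648438], [275.79998779296875, 160.10000610351562]]
dark_plug_1 0.71 [289.6 237.2] [ 0.494  -0.1206  0.063 ] [77. 50. 36.] [[267.0, 222.0], [312.0, 222.0], [312.0, 252.0], [267.0, 252.0]]
dark_feeder_stop 0.82 [269.4 255.2] [ 0.5108 -0.1477  0.063 ] [143. 124.  92.] [[259.0, 197.0], [317.0, 197.0], [317.0, 348.0], [259.0, 348.0]]
2.0 [ 0.4467 -0.123   0.3183] [1.8000e+02 1.0000e-02 1.6816e+02]
```

View pics/w1.png

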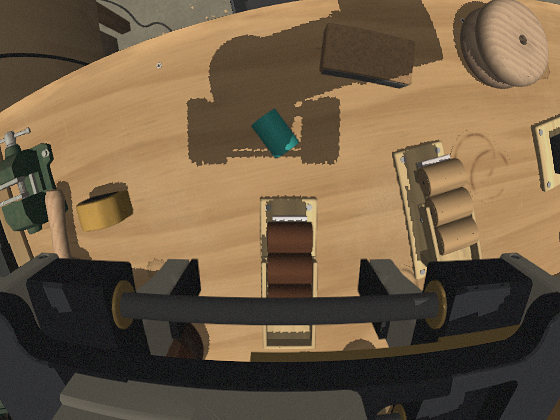

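The wrist view shows the dark feeder between the fingers, upright in the image, so the yaw is already near 168. The stop plug is at about (289,237) and the lip at (290,217). I'll take a second view from lower down for triangulation.

```bash
cat > b.py <<'E'
from h import *
s=pickle.load(open("w1.pkl","rb"))
for p in [(261,198),(317,198),(263.5,348),(314.5,348)]: print(at_z(s,p,.01).round(4))
for p in [(267,237),(312,237),(267,268),(312,268)]: print(at_z(s,p,.07).round(4))
E
python3 b.py; python3 go.py .44 -.11 .23 168
```

```text
[ 0.4539 -0.1474  0.01  ]
[ 0.4686 -0.0782  0.01  ]
[ 0.6837 -0.1977  0.01  ]
[ 0.701  -0.1206  0.01  ]
[ 0.4861 -0.1447  0.07  ]
[ 0.4966 -0.0958  0.07  ]
[ 0.523  -0.1531  0.07  ]
[ 0.5341 -0.1024  0.07  ]
pos [ 0.4467 -0.123   0.3183] [1.8000e+02 1.0000e-02 1.6816e+02] t 2.0 delta [0.0116 0.0142 0.1103] turn 0.0017 rows 2.1460374894363055
```

>>> {"fn": "send_rows", "kwargs": {
  "deltas": [
    [[0.003, 0.003, 0.03], 0],
    [[0.006, 0.007, 0.06], 0],
    [[0.01, 0.011, 0.09], 0],
    [[0.012, 0.014, 0.105], 0],
    [[0.012, 0.014, 0.11], 0]
  ]
}}

```text
clock: 2.42
tool_pos: [0.4371, -0.1128, 0.2284]
orientation: [-180.0, -0.2, 167.8]
force: [0.5, -0.8, -0.1]
opening: 0.0878
gripper_force: 0.0
```

```bash
python3 w.py w2 dark_plug_1 dark_feeder_stop
```

```text
dark_plug_1 0.94 [286.1 331.5] [ 0.5463 -0.1293  0.063 ] [90. 59. 42.] [[254.0, 325.0], [312.0, 325.0], [312.0, 339.0], [254.0, 339.0]]
dark_plug_1 0.79 [281.7 282.5] [ 0.4928 -0.1224  0.063 ] [77. 51. 36.] [[255.0, 263.0], [314.0, 263.0], [314.0, 296.0], [255.0, 296.0]]
dark_plug_1 0.56 [265.1 144.9] [ 0.3733 -0.1103  0.063 ] [31. 75. 70.] [[232.89999389648438, 136.60000610351562], [263.5, 113.5999984741211], [297.8999938964844, 159.60000610351562], [267.3999938964844, 182.5]]
dark_feeder_stop 0.78 [282.  248.9] [ 0.4614 -0.1154  0.063 ] [146. 129.  98.] [[246.5, 227.89999389648438], [318.8999938964844, 226.5], [321.5, 351.6000061035156], [249.0, 353.0]]
2.5667 [ 0.439  -0.1128  0.2309] [-1.7999e+02  3.0000e-02  1.6789e+02]
```

View pics/w2.png

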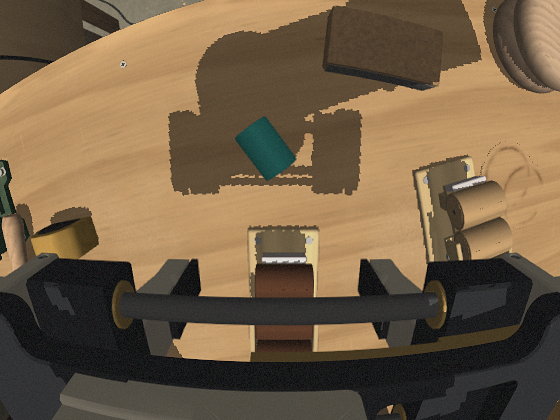

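The second view shows the plug's lower edge at row 263, columns 255–314, with the lip just below it and the base board's front corners at (247,228) and (319,228).

```bash
cat > b.py <<'E'
from h import *
a,b=[pickle.load(open(f,"rb")) for f in("w1.pkl","w2.pkl")]
for p,q in [((267,222),(255,263)),((312,222),(314,263)),((261,198),(247,228)),((317,198),(319,228))]:
    r=tri([ray(a,p),ray(b,q)]); print(r[0].round(4),np.round(r[1],4))
u=np.array([np.cos(np.radians(-11.8)),np.sin(np.radians(-11.8))])
# model: plug centre P, radius 18mm at z .063: near-side tangent row 222 / 263, junction with plug2 in w1 row 252.5
for s,p in((a,(289.5,222)),(b,(284.5,263))):
    o,v=ray(s,p); # in plane (u,z) distance from axis =18mm
    ou,vu=np.r_[o[:2]@u,o[2]],np.r_[v[:2]@u,v[2]]; vu/=np.linalg.norm(vu); n=np.array([-vu[1],vu[0]]); print("n",n)
    for sg in(1,-1):
        # n.(c-o)=sg*.018 ; c=(cu,.063)
        cu=ou[0]+(sg*.018-n[1]*(.063-ou[1]))/n[0]
        m=at_z(s,p,.068); print(sg,"c along",cu,"xy",(u*cu+np.array([-u[1],u[0]])*(m[:2]@np.array([-u[1],u[0]]))).round(4))
E
python3 b.py
```

```text
[ 0.4745 -0.143   0.0509] [0.0002 0.0002]
[ 0.4854 -0.0913  0.0514] [0.0006 0.0006]
[ 0.4535 -0.1484  0.0087] [0.0011 0.0011]
[ 0.471  -0.0775 -0.    ] [0.0001 0.0001]
n [0.95715589 0.28957312]
1 c along 0.5090463178531772 xy [ 0.4947 -0.1211]
-1 c along 0.4714348898669397 xy [ 0.4579 -0.1134]
n [0.91452355 0.40453267]
1 c along 0.5080777341879714 xy [ 0.4939 -0.1201]
-1 c along 0.4687129741477786 xy [ 0.4554 -0.1121]
```

The stop plug is at about (0.494, -0.1205, 0.063) with yaw 168.1. Next I'll descend.

```bash
python3 go.py .4943 -.1206 .11 168.1
```

```text
pos [ 0.439  -0.1128  0.2309] [-1.7999e+02  3.0000e-02  1.6789e+02] t 2.57 delta [-0.0695  0.0051  0.1512] turn -0.0024 rows 3.1936211402642254
```

>>> {"fn": "send_rows", "kwargs": {
  "deltas": [
    [[-0.03, 0.002, 0], 0],
    [[-0.055, 0.004, 0], -0.002],
    [[-0.07, 0.005, 0.01], -0.002],
    [[-0.07, 0.005, 0.03], -0.002],
    [[-0.07, 0.005, 0.05], -0.002]
  ]
}}

```text
clock: 2.98
tool_pos: [0.4963, -0.1205, 0.1914]
orientation: [179.9, 0.2, 168.1]
force: [-0.5, 0.3, -0.4]
opening: 0.0875
gripper_force: 0.0
```

>>> {"fn": "send_rows", "kwargs": {
  "deltas": [
    [[0, 0, 0.025], 0],
    [[0, 0, 0.05], 0],
    [[0, 0, 0.075], 0],
    [[0, 0, 0.085], 0],
    [[0, 0, 0.085], 0]
  ]
}}

```text
clock: 3.4
tool_pos: [0.4941, -0.1205, 0.1215]
orientation: [-180.0, -0.1, 168.1]
force: [-0.1, 0.0, 0.5]
opening: 0.0873
gripper_force: 0.0
```

```bash
python3 w.py w3; python3 go.py .4943 -.1206 .11 168.1
```

```text
3.45 [ 0.4947 -0.1204  0.1226] [-1.7998e+02 -2.0000e-02  1.6808e+02]
pos [ 0.4947 -0.1204  0.1226] [-1.7998e+02 -2.0000e-02  1.6808e+02] t 3.45 delta [ 0.0004 -0.0004  0.0158] turn -0.0002 rows 0.30263038868271513
```

View pics/w3.png

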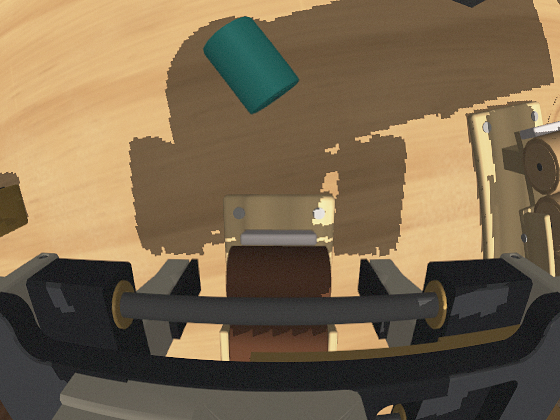

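The plug spans columns 227–331, centred between the fingers at about 278, so it's well aligned. I'll descend the rest and close.

>>> {"fn": "send_rows", "kwargs": {
  "deltas": [
    [[0, 0, 0.008], 0],
    [[0, 0, 0.016], 0],
    [[0, 0, 0.016], 0],
    [[0, 0, 0.016], 0],
    [[0, 0, 0.016], 0]
  ]
}}

```text
clock: 3.87
tool_pos: [0.4946, -0.1201, 0.1098]
orientation: [180.0, 0.0, 168.1]
force: [-0.7, 0.0, 0.4]
opening: 0.0878
gripper_force: 0.0
```

>>> {"fn": "send_rows", "kwargs": {
  "deltas": [
    [[0, 0, 0], 0],
    [[0, 0, 0], 0],
    [[0, 0, 0], 0],
    [[0, 0, 0], 0],
    [[0, 0, 0], 0]
  ],
  "gripper": 0.45
}}

```text
clock: 4.28
tool_pos: [0.4944, -0.12, 0.1095]
orientation: [180.0, 0.0, 168.1]
force: [0.2, 0.6, -0.2]
opening: 0.0595
gripper_force: 0.0
```

>>> {"fn": "send_rows", "kwargs": {
  "deltas": [
    [[0, 0, 0], 0],
    [[0, 0, 0], 0],
    [[0, 0, 0], 0],
    [[0, 0, 0], 0],
    [[0, 0, 0], 0]
  ],
  "gripper": 0.4
}}

```text
clock: 4.7
tool_pos: [0.4944, -0.1201, 0.1095]
orientation: [180.0, 0.0, 168.1]
force: [0.1, -0.0, 0.2]
opening: 0.0494
gripper_force: 30.0
```

Gripped, with an opening of 49.4 mm. Now I'll lift gently.

>>> {"fn": "send_rows", "kwargs": {
  "deltas": [
    [[0, 0, -0.01], 0],
    [[0, 0, -0.025], 0],
    [[0, 0, -0.045], 0],
    [[0, 0, -0.07], 0],
    [[0, 0, -0.1], 0]
  ]
}}

```text
clock: 5.12
tool_pos: [0.4936, -0.1201, 0.19]
orientation: [-180.0, -0.1, 168.1]
force: [0.4, 0.5, -0.1]
opening: 0.0501
gripper_force: 30.0
```

>>> {"fn": "send_rows", "kwargs": {
  "deltas": [
    [[0, 0, -0.04], 0],
    [[0, 0, -0.08], 0],
    [[0, 0, -0.12], 0],
    [[0, 0, -0.15], 0],
    [[0, 0, -0.15], 0]
  ]
}}

```text
clock: 5.53
tool_pos: [0.4962, -0.1204, 0.3157]
orientation: [179.9, 0.5, 168.1]
force: [1.3, -0.3, -0.2]
opening: 0.0501
gripper_force: 30.0
```

```bash
cat > c.py <<'E'
from h import *
from plant import ctrl
S={}
for n in["top","scene"]:
    s=shot(ctrl,n,n+"1.png"); S[n]=s
    for d in ctrl.boxes_of(s,"dark_plug_1"):
        p=np.array(d["xy"])*[560,420]; print(n,round(d["conf"],2),p.round(1),at_z(s,p,.063).round(3))
    for d in ctrl.cut_out(s,"cradle_seat"):
        p=np.array(d["xy"])*[560,420]; m=d["pixels"].astype(np.uint8); print("cr",round(d["conf"],2),p.round(1),cv2.boundingRect(m),at_z(s,p,.04).round(3))
pickle.dump(S,open("ts.pkl","wb"))
i=S["top"]["color"][165:245,135:220,::-1]; j=S["scene"]["color"][235:305,125:215,::-1]
f=lambda x:cv2.resize(x,(400,380),interpolation=cv2.INTER_CUBIC)
cv2.imwrite("pics/cr.png",np.hstack([f(i),f(j)]))
E
python3 c.py
```

```text
cr 0.87 [182.8 207.4] (155, 180, 46, 54) [0.46  0.315 0.04 ]
scene 0.8 [315.6 185.1] [ 0.486 -0.109  0.063]
scene 0.52 [351.4 217.5] [ 0.316 -0.031  0.063]
scene 0.5 [326.3 104.7] [ 1.084 -0.873  0.063]
cr 0.74 [169.1 279.2] (134, 246, 73, 56) [0.417 0.36  0.04 ]
```

View pics/cr.png

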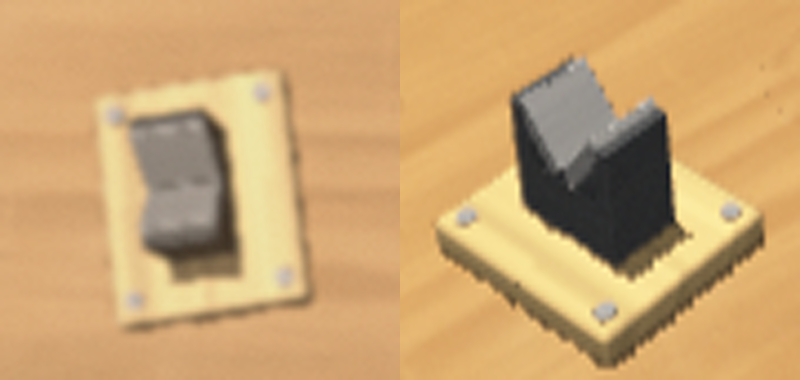

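The crop shows the cradle's groove running left–right in the top view, roughly along world y with a small yaw. The board corners in the crop are (97,100), (280,70), (310,295) and (122,325).

```bash
cat > d.py <<'E'
from h import *
S=pickle.load(open("ts.pkl","rb"))
T=lambda c:(135+c[0]*.2125,165+c[1]*.2105); U=lambda c:(125+c[0]*.225,235+c[1]*70/380)
P=[at_z(S["top"],T(c),.012) for c in[(97,100),(280,70),(310,295),(122,325)]]
print(np.round(P,4),np.mean(P,0)); e=(P[1]-P[0]+P[2]-P[3]); g=P[0]-P[3]+P[1]-P[2]
print(np.degrees(np.arctan2(e[0],-e[1])),np.degrees(np.arctan2(g[1],g[0])))
# V bottom edge ends: top (150,188),(220,182); scene near end (572,188)
print(tri([ray(S["top"],T((150,188))),ray(S["scene"],U((572,188)))]))
for z in(.036,.04): print([at_z(S["top"],T(c),z).round(4) for c in((150,188),(220,182))])
E
python3 d.py;python3 go.py .40 .32 .30 188
```

```text
[[0.5111 0.3857 0.012 ]
 [0.5277 0.3003 0.012 ]
 [0.4222 0.2796 0.012 ]
 [0.4062 0.3657 0.012 ]] [0.4667862  0.33280537 0.012     ]
10.754352998067052 10.940068727011438
(array([0.39252394, 0.28585745, 0.07231607]), [np.float64(0.08227377322631808), np.float64(0.08227377322631803)])
[array([0.466 , 0.3505, 0.036 ]), array([0.4695, 0.3188, 0.036 ])]
[array([0.4653, 0.3493, 0.04  ]), array([0.4688, 0.3177, 0.04  ])]
pos [ 0.4938 -0.12    0.3084] [-1.7997e+02 -1.2000e-01  1.6808e+02] t 5.83 delta [0.2283 0.514  0.0107] turn -0.2213 rows 10.791458916861584
```

```bash
sed -i 's/U((572,188))/U((172,188))/' d.py; python3 d.py | tail -3; python3 go.py .41 .33 .28 190.8
```

```text
(array([0.46444314, 0.34887463, 0.03110492]), [np.float64(0.0036567683084512115), np.float64(0.0036567683084511317)])
[array([0.466 , 0.3505, 0.036 ]), array([0.4695, 0.3188, 0.036 ])]
[array([0.4653, 0.3493, 0.04  ]), array([0.4688, 0.3177, 0.04  ])]
pos [ 0.4938 -0.12    0.3084] [-1.7997e+02 -1.2000e-01  1.6808e+02] t 5.83 delta [0.2186 0.5288 0.0357] turn -0.2524 rows 10.998933625211524
```

>>> {"fn": "send_rows", "kwargs": {
  "deltas": [
    [[0.012, 0.03, 0], -0.05],
    [[0.032, 0.077, 0], -0.1],
    [[0.051, 0.124, 0], -0.15],
    [[0.07, 0.17, 0], -0.2],
    [[0.09, 0.217, 0], -0.25]
  ]
}}

```text
clock: 6.25
tool_pos: [0.4588, 0.0659, 0.3087]
orientation: [-180.0, -0.1, -169.2]
force: [1.1, 0.3, 0.7]
opening: 0.0503
gripper_force: 30.0
```

```bash
python3 go.py .41 .33 .28 190.8
```

```text
pos [0.4588 0.0659 0.3087] [-1.7997e+02 -8.0000e-02 -1.6923e+02] t 6.25 delta [-0.0018  0.3357  0.0356] turn -0.0004 rows 6.477380542505499
```

>>> {"fn": "send_rows", "kwargs": {
  "deltas": [
    [[0, 0.05, 0], 0],
    [[0, 0.1, 0], 0],
    [[0, 0.15, 0.01], 0],
    [[0, 0.195, 0.02], 0],
    [[0, 0.235, 0.03], 0]
  ]
}}

```text
clock: 6.67
tool_pos: [0.4241, 0.2515, 0.2845]
orientation: [-180.0, -0.0, -169.4]
force: [0.8, 0.2, 0.4]
opening: 0.0501
gripper_force: 30.0
```

>>> {"fn": "send_rows", "kwargs": {
  "deltas": [
    [[0, 0.035, 0.005], 0],
    [[0, 0.065, 0.005], 0],
    [[0, 0.085, 0.005], 0],
    [[0, 0.095, 0.005], 0],
    [[0, 0.095, 0.005], 0]
  ]
}}

```text
clock: 7.08
tool_pos: [0.411, 0.3251, 0.2808]
orientation: [-179.9, -0.0, -169.3]
force: [1.1, -0.1, 0.1]
opening: 0.0495
gripper_force: 30.0
```

```bash
python3 w.py w4 cradle_seat
```

```text
cradle_seat 0.71 [276.8 226.6] [0.4325 0.3265 0.063 ] [182. 166. 126.] [[240.0, 196.0], [318.0, 196.0], [318.0, 254.0], [240.0, 254.0]]
7.1833 [0.4112 0.3235 0.2811] [-1.7996e+02 -4.0000e-02 -1.6941e+02]
```

View pics/w4.png

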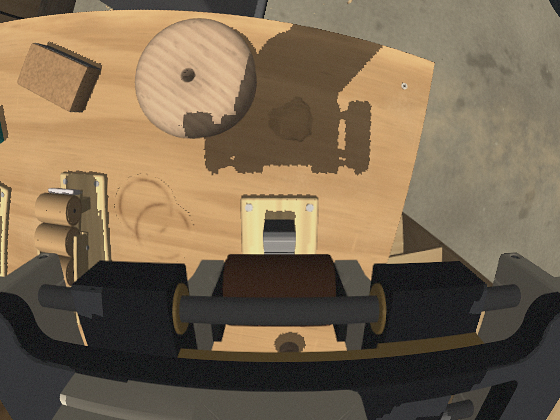

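The board's front corners are at (241,196) and (317,196), but the held plug hides the V. I'll back off 65 mm along tool +x for a clear view.

>>> {"fn": "send_rows", "kwargs": {
  "deltas": [
    [[0.03, 0, 0], 0],
    [[0.06, 0, 0], 0],
    [[0.08, 0, 0], 0],
    [[0.08, 0, 0], 0],
    [[0.08, 0, 0], 0]
  ]
}}

```text
clock: 7.6
tool_pos: [0.3482, 0.3113, 0.2821]
orientation: [179.9, 0.0, -169.4]
force: [0.1, -0.2, 1.0]
opening: 0.05
gripper_force: 30.0
```

```bash
python3 w.py w5 cradle_seat; python3 -c "
import cv2
i=cv2.imread('pics/w5.png')[170:280,200:350]; cv2.imwrite('pics/w5c.png',cv2.resize(i,(750,550),interpolation=cv2.INTER_CUBIC))"
```

```text
cradle_seat 0.95 [277.8 252.8] [0.3982 0.3194 0.063 ] [158. 140. 103.] [[244.0, 246.0], [315.0, 246.0], [315.0, 330.0], [244.0, 330.0]]
7.7 [0.3489 0.3119 0.2819] [ 1.7996e+02  4.0000e-02 -1.6945e+02]
```

View pics/w5c.png

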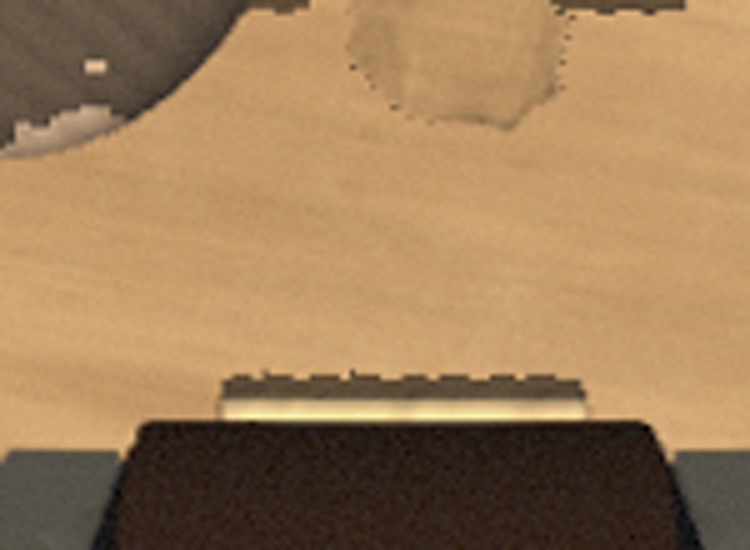

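I went the wrong way: image up points towards the robot, so the cradle slid behind the plug. I'll move forward past it instead.

>>> {"fn": "send_rows", "kwargs": {
  "deltas": [
    [[-0.04, 0.005, 0], 0],
    [[-0.09, 0.005, 0], 0],
    [[-0.14, 0.005, 0], 0],
    [[-0.18, 0.005, 0], 0],
    [[-0.2, 0.005, 0], 0]
  ]
}}

```text
clock: 8.12
tool_pos: [0.5091, 0.3455, 0.2801]
orientation: [-179.9, -0.0, -169.5]
force: [-1.2, 0.3, -0.6]
opening: 0.0498
gripper_force: 30.0
```

```bash
python3 w.py w6 cradle_seat; python3 -c "
import cv2
i=cv2.imread('pics/w6.png')[130:270,190:370]; cv2.imwrite('pics/w6c.png',cv2.resize(i,(720,560),interpolation=cv2.INTER_CUBIC))"
```

```text
cradle_seat 0.84 [274.9 159.1] [0.4647 0.3328 0.063 ] [133. 120.  92.] [[237.0, 110.0], [317.0, 110.0], [317.0, 206.0], [237.0, 206.0]]
8.2167 [0.5081 0.3452 0.2796] [-1.7989e+02 -8.0000e-02 -1.6960e+02]
```

View pics/w6c.png

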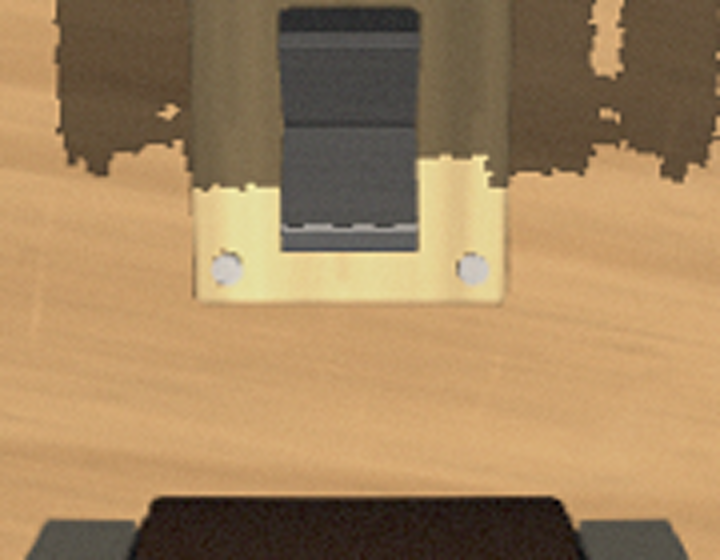

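The crop now shows the V clearly: groove bottom from (284,126) to (415,126), and jaw crests at rows 40 and 228.

```bash
cat > e.py <<'E'
from h import *
s=pickle.load(open("w6.pkl","rb"));S=pickle.load(open("ts.pkl","rb"))
C=lambda c:(190+c[0]/4,130+c[1]/4)
T=lambda c:(135+c[0]*.2125,165+c[1]*.2105)
a,b=at_z(s,C((284,125.5)),.0395),at_z(s,C((415,125.5)),.0395); print(a,b,(a+b)/2,np.degrees(np.arctan2(*(a-b)[:2])),np.linalg.norm(a-b))
q=[at_z(s,C(c),.061) for c in((278,40),(418,40),(281,226),(418,226))]; print(np.round(q,4),np.mean(q,0))
print(tri([ray(s,C((415,125.5))),ray(S["top"],T((150,188)))]),tri([ray(s,C((284,125.5))),ray(S["top"],T((220,182)))]))
E
python3 e.py
```

```text
[0.47189766 0.31931129 0.0395    ] [0.46581714 0.35231186 0.0395    ] [0.4688574  0.33581157 0.0395    ] 169.56005976287597 0.033556077196423194
[[0.4494 0.3151 0.061 ]
 [0.4434 0.3478 0.061 ]
 [0.4938 0.3236 0.061 ]
 [0.4877 0.3563 0.061 ]] [0.46856868 0.33569674 0.061     ]
(array([0.46719318, 0.35299523, 0.02762748]), [np.float64(0.00023291612623175192), np.float64(0.00023291612623190972)]) (array([0.47136542, 0.31933893, 0.03298805]), [np.float64(0.0013003752366788034), np.float64(0.001300375236678597)])
```

```bash
python3 go.py .4687 .3358 .14 -169.6
```

```text
pos [0.5081 0.3452 0.2796] [-1.7989e+02 -8.0000e-02 -1.6960e+02] t 8.22 delta [ 0.0503 -0.0024  0.1746] turn 0.0 rows 3.485208407427329
```

>>> {"fn": "send_rows", "kwargs": {
  "deltas": [
    [[0.02, -0.001, 0.02], 0],
    [[0.04, -0.002, 0.05], 0],
    [[0.05, -0.0024, 0.09], 0],
    [[0.05, -0.0024, 0.12], 0],
    [[0.05, -0.0024, 0.13], 0]
  ]
}}

```text
clock: 8.63
tool_pos: [0.4642, 0.3345, 0.174]
orientation: [-179.8, -0.3, -169.5]
force: [-0.7, -0.3, -1.2]
opening: 0.0498
gripper_force: 30.0
```

>>> {"fn": "send_rows", "kwargs": {
  "deltas": [
    [[0, 0, 0.02], 0],
    [[0, 0, 0.035], 0],
    [[0, 0, 0.045], 0],
    [[0, 0, 0.045], 0],
    [[0, 0, 0.045], 0]
  ]
}}

```text
clock: 9.05
tool_pos: [0.4663, 0.3366, 0.1419]
orientation: [-180.0, 0.0, -169.4]
force: [0.3, 0.5, 0.6]
opening: 0.0491
gripper_force: 30.0
```

```bash
python3 go.py .4687 .3358 .113 -169.6
```

```text
pos [0.4663 0.3366 0.1419] [-1.7999e+02  1.0000e-02 -1.6941e+02] t 9.05 delta [-0.0028 -0.0015  0.0361] turn 0.0021 rows 0.6948179633251709
```

>>> {"fn": "send_rows", "kwargs": {
  "deltas": [
    [[-0.0015, -0.001, 0.006], 0.001],
    [[-0.0028, -0.0015, 0.014], 0.002],
    [[-0.0028, -0.0015, 0.022], 0.002],
    [[-0.0028, -0.0015, 0.03], 0.002],
    [[-0.0028, -0.0015, 0.034], 0.002]
  ]
}}

```text
clock: 9.47
tool_pos: [0.468, 0.3353, 0.1131]
orientation: [-180.0, -0.1, -169.6]
force: [-1.3, 0.2, 0.1]
opening: 0.0497
gripper_force: 30.0
```

>>> {"fn": "send_rows", "kwargs": {
  "deltas": [
    [[0, 0, 0.0006], 0],
    [[0, 0, 0.0012], 0],
    [[0, 0, 0.002], 0],
    [[0, 0, 0.002], 0],
    [[0, 0, 0.002], 0]
  ]
}}

```text
clock: 9.88
tool_pos: [0.4683, 0.3358, 0.1128]
orientation: [180.0, 0.0, -169.6]
force: [0.2, 0.3, -0.1]
opening: 0.0498
gripper_force: 30.0
```

```bash
python3 go.py .4687 .3358 .1115 -169.6
```

```text
pos [0.4683 0.3358 0.1128] [ 1.7999e+02  1.0000e-02 -1.6959e+02] t 9.88 delta [-0.0005 -0.0001  0.0016] turn 0.0001 rows 0.03255839067920812
```

Still no contact. I'll go down a little further and watch the force.

>>> {"fn": "send_rows", "kwargs": {
  "deltas": [
    [[-0.0005, 0, 0.0005], 0],
    [[-0.0005, 0, 0.001], 0],
    [[-0.0005, 0, 0.0016], 0],
    [[-0.0005, 0, 0.0016], 0],
    [[-0.0005, 0, 0.0016], 0]
  ]
}}

```text
clock: 10.3
tool_pos: [0.4687, 0.3359, 0.1124]
orientation: [180.0, 0.0, -169.6]
force: [-3.8, -1.5, 8.5]
opening: 0.05
gripper_force: 30.0
```

>>> {"fn": "send_rows", "kwargs": {
  "deltas": [
    [[0, 0, 0.0004], 0],
    [[0, 0, 0.0008], 0],
    [[0, 0, 0.0012], 0],
    [[0, 0, 0.0012], 0],
    [[0, 0, 0.0012], 0]
  ]
}}

```text
clock: 10.72
tool_pos: [0.4687, 0.3359, 0.1124]
orientation: [180.0, 0.1, -169.5]
force: [-6.5, -3.1, 16.9]
opening: 0.0499
gripper_force: 30.0
```

The plug is seated, with an upward force of 17 N. I'll let go.

>>> {"fn": "send_rows", "kwargs": {
  "deltas": [
    [[0, 0, 0], 0],
    [[0, 0, 0], 0],
    [[0, 0, 0], 0],
    [[0, 0, 0], 0],
    [[0, 0, 0], 0]
  ],
  "gripper": 0.9
}}

```text
clock: 11.13
tool_pos: [0.4687, 0.3357, 0.1102]
orientation: [-180.0, -0.0, -169.6]
force: [0.4, 0.1, 0.2]
opening: 0.0758
gripper_force: 0.0
```

>>> {"fn": "send_rows", "kwargs": {
  "deltas": [
    [[0, 0, -0.002], 0],
    [[0, 0, -0.01], 0],
    [[0, 0, -0.03], 0],
    [[0, 0, -0.06], 0],
    [[0, 0, -0.1], 0]
  ]
}}

```text
clock: 11.55
tool_pos: [0.4679, 0.3349, 0.1898]
orientation: [-179.9, -0.2, -169.6]
force: [0.4, -0.3, -0.3]
opening: 0.079
gripper_force: 0.0
```

>>> {"fn": "send_rows", "kwargs": {
  "deltas": [
    [[-0.03, 0, -0.03], 0],
    [[-0.06, 0, -0.06], 0],
    [[-0.09, 0, -0.1], 0],
    [[-0.09, 0, -0.1], 0],
    [[-0.09, 0, -0.1], 0]
  ]
}}

```text
clock: 11.97
tool_pos: [0.5411, 0.3493, 0.2727]
orientation: [179.9, 0.2, -169.7]
force: [0.1, 0.1, -0.3]
opening: 0.0788
gripper_force: 0.0
```

```bash
python3 w.py w7 dark_plug_1
cat > f.py <<'E'
from h import *
from plant import ctrl
s=shot(ctrl,"top","top2.png"); q=shot(ctrl,"scene","scene2.png")
for n in(s,q):
  for d in ctrl.boxes_of(n,"dark_plug_1"):
    p=np.array(d["xy"])*[560,420]; print(n["name"],round(d["conf"],2),p.round(1),at_z(n,p,.07).round(3))
w=cv2.imread("pics/w7.png")
f=lambda x:cv2.resize(x,(400,300),interpolation=cv2.INTER_CUBIC)
cv2.imwrite("pics/fin.png",np.vstack([np.hstack([f(w),f(s["color"][145:235,330:450,::-1])]),np.hstack([f(q["color"][235:310,120:220,::-1]),f(q["color"][145:220,260:360,::-1])])]))
E
python3 f.py
```

```text
dark_plug_1 0.82 [277.  131.3] [0.4707 0.3348 0.063 ] [46. 32. 24.] [[249.0, 109.0], [307.0, 109.0], [307.0, 148.0], [249.0, 148.0]]
12.0667 [0.5391 0.3484 0.27  ] [-1.8000e+02 -5.0000e-02 -1.6963e+02]
top 0.97 [173.2 202.5] [0.465 0.328 0.07 ]
top 0.92 [383.4 251. ] [ 0.376 -0.103  0.07 ]
top 0.84 [389.9 194.1] [ 0.494 -0.119  0.07 ]
scene 0.64 [164.5 248.4] [0.468 0.337 0.07 ]
scene 0.6 [317.3 185. ] [ 0.473 -0.1    0.07 ]
```

View pics/fin.png

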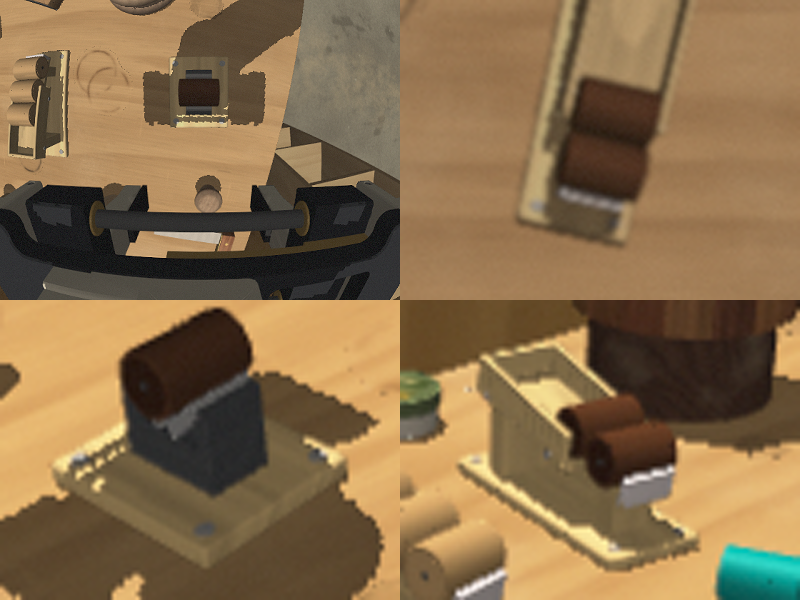

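The plug lies centred in the V, and the next dark plug rests against the lip. I'm handing the job in.

```bash
python3 -c "
from plant import ctrl
print(ctrl.close_job())"
```

```text
the job is handed in; nothing more can be done
None
```

I set the dark plug down centred in the cradle's V and released it, the next dark plug rolled down to the stop, and I handed the job in at about 12 s; the hand-in returned no verdict.

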